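Seat the shelf board of a small garage rack and turn its catch

ROBOT

A 7-joint arm with a two-finger parallel gripper is mounted at the origin on the work surface. World frame = base frame: x ahead of the robot, y to its left, z up, the work surface at z = 0. Lengths are in m, angles in rad, forces in N, time in s.
With the tool pointing down it reaches from about 0.425 to 1.025 m from the base axis. Payload 3.6 kg.
Tool frame: the origin (TCP) lies midway between the tips of the shut fingers; the grasp point (between the pads) lies 19 mm behind it; z points along the fingers, y is the direction in which the jaws open and shut (so a half turn about z gives the same grasp; the last joint's range is limited). The gripper opens to 85 mm and grips with 20 to 120 N. Pads are 22 mm wide; open, the fingers measure 114 mm over their backs; the gripper's body (76 mm by 85 mm) begins 54 mm behind the grasp point. The pads swing forward as they close: fully open they stand 13 mm farther back than shut.
Start: joints at [1.012, 0.591, 0.048, 1.609, -0.033, 0.943, -0.034], TCP at [0.326, -0.648, 0.197] pointing down, gripper open.
Joint ranges: [-2.69, 2.69], [-0.47, 2.24], [-1.27, 1.36], [0.19, 2.51], [-1.53, 4.68], [0.08, 2.07], [-3.09, 3.09]. Speed limits (rad/s): [2.57, 2.57, 3.14, 3.14, 3.14, 3.14, 3.14].

INTERFACE

Orientations are given as a unit quaternion [w, x, y, z].
In Python, from cell import bot, vision, job, spotter gives the robot as it stands.
- The arm moves only by the tool drive_tool, never from a script. Its argument "increments" is a list of rows, each a list of 7 numbers: the turn, a rotation vector about the world's x, y, z in degrees, then the shift along the world's x, y, z in m, then the opening, from 0 (shut) to 1 (fully open). A call has 1 to 5 rows; each row shifts and turns the pose as measured when the row begins; what a row does not reach is not made up. A row lasts 1/10 s, in which the tool goes at most 50 mm and 8.59 degrees, less where a joint would pass 70% of its speed; a pose out of reach is approached as far as the arm can. A call is refused whole if a number of a shift passes 0.05 or a number of a turn 8.59, either way. A call with a gripper value outside its range is refused whole. The fingers move at their own pace and stop on an object; "force" is the grip in N (left out, the last holds). Time passes only in rows, so rows that do not move let the fingers close. It gives the time, the measured TCP pose, the force and the opening at its end, in the units of the state.
- bot.get_state(): the state, without advancing time (a new reading comes with each control period).
- vision.get_image(name): name is "scene" or "top" or "wrist"; returns (picture, depth): 480x640x3 uint8, red, green, blue; 480x640 float32, m along the optical axis (not along the pixel's ray), 0 where there is no reading.
- vision.get_calibration(name): a dict with "vertical_fov" (degrees; the focal length in pixels is half the picture's height over the tangent of half this angle, whatever the lens; pixels are square), "cx", "cy" (the principal point, pixels), "cam_to_world" (4x4, takes a point from camera to world coordinates). Camera axes: x right, y up, looking along -z (the intrinsics and any distortion apply to the point x, -y, -z); pixel columns grow to the right and rows downward; lengths in m; the calibration is good to about 2 mm. The wrist camera is an equidistant fisheye: a pixel r from the principal point sees the ray r / f radians off the axis. A picture is of the moment at which its call begins: read the wrist's pose just before it. get_calibration takes no time and is no camera call; for the wrist camera it gives the pose at the moment of the call.
- job.finish_job(): hands the job in, once; it reports no verdict.
Trained networks look in the newest picture that a camera, given by its name, has taken for a name from the list of things; names that differ only in an ending like _2 or _b are one class to them, and where a whole thing is asked for, a point or a joint stands for the part that bears it (a point fixed in the world has none). Each returns a list of dicts, best first, with "conf" (0 to 1); they miss things now and then, are a little off and sometimes report something else, mostly with a low value. They report only what shows in the picture. A call takes as long as a camera call.
- spotter.silhouettes(camera, thing): "pixels" (480x640 bool, what is visible of it) and "xy" ([column, row] in pixels, amid what is visible of it).
- spotter.spot_point(camera, thing): "xy" ([column, row] in pixels: a listed point, or the origin of a listed thing).
The state is a dict: "clock": time; "qpos": joint angles; "dq": joint speeds; "joint_torque": joint torques, N m; "tcp_pos": TCP position; "eef_rot": TCP orientation; "force": force on the tool from outside, world axes, zero at the start; "moment": the same for the moment, N m; "finger_gap": finger opening in m.
Only numpy, scipy, OpenCV 4.12 (cv2) and the standard library are available. Lean on these libraries where they do the work, as an engineer would, in place of code of your own. Each camera call takes 0.05 s, during which the arm holds its last target.

TASK

The plywood shelf board of the small steel rack is standing up on its two battens, short of its place. Push it along the rails with a fingertip until both battens drop into the notches in the rails and the board lies flat, and then push the flat steel catch beside it all the way round over the board. Do not lift or tip the board, leave the jar, the tin and the cup where they stand, and finish clear of everything.

Things in the scene. Friction and masses are not known exactly. Their poses are not given: they have to be found in the camera images.
- rack: Fixed low rack, 370 mm long, yawed differently each time. Origin: middle of its length, midway between the rails, at bench level; z up, x across the rails, y along them (+y is the way to slide the board). Grey steel rails over y = -185 to 185 and |x| = 70 to 93 mm, top at z = 70. The space between them is open down to a foot board with its top at z = 12 mm (x = -130 to 160 mm).
- notch_first (a point): Middle of the first pair of rail notches, midway between the rails at rail top height: rack (0, -25, 70) mm. Each notch is square, 24 mm long (along y) and 10 mm deep, cut across its whole rail. Outside each rail a guide flange 4 mm thick (|x| = 93 to 97 mm) rises to z = 80 mm.
- notch_second (a point): The same for the second pair of notches, at rack (0, 155, 70) mm. The notch ends stop the dropped board from sliding on.
- shelf: Loose wooden board, 180 (x, across the rails) by 230 (y) by 12 mm, 0.28 to 0.56 kg, on two battens 16 mm wide and 8 mm high across its underside, centred 90 mm either side of its middle. Origin: middle of the board at the batten undersides; axes as the rack's. At the start the battens ride on the rails (origin at rack z = 70, board top at 90 mm), 60 to 140 mm short of home.
- home (a point): Where the shelf's origin lies when it is home, at rack (0, 65, 62) mm: each batten in its notch with 4 mm play either way along y, 3 mm play across; the board has dropped 8 mm and lies flat on the rails, top at z = 82 mm. At the start the leading batten is already past the first notch, so no batten crosses a wrong notch.
- shelf_end (a point): Centre of the board's trailing end face (rack -y side), 115 mm from the board's middle, half-way up its 12 mm thickness. It overhangs the trailing batten by 17 mm. A fingertip lowered between the rails behind it can push here; sliding friction is a few newtons.
- catch_pivot (a point): Upright pivot axis of the catch, on a 18 mm thick steel post beside the rail on the rack's +x side, at rack (120, 20) mm; the point is at the underside of the catch, rack z = 86 mm.
- catch_knob (a point): Top centre of the upright steel peg on the catch, 12 mm in diameter and 26 mm high (rack z = 91 to 117 mm), 55 mm from the pivot.
- catch (a joint): Angle of the catch, a flat steel bar 16 mm wide, 5 mm thick (z = 86 to 91 mm), reaching 65 mm from its pivot. 0: points along rack +y, beside the board; grows counterclockwise seen from above to a stop at 1.57, where it points along rack -x, 4 mm above the home board. Starts at -0.35 to 0.1, stays where left; friction about 1 N at the peg. The board's edge blocks it until the board has dropped.
- jar: Glass jar with steel lid, 64 mm in diameter, 90 mm high, standing on the bench away from the rack; origin at the centre of its underside. To be left alone.
- tin: Steel tin with paper label, 72 mm in diameter, 110 mm high, standing on the bench; origin at the centre of its underside. To be left alone.
- cup: Grey plastic cup, 72 mm in diameter, 80 mm high, standing on the bench; origin at the centre of its underside. To be left alone.

How it is judged:
By the outcome, as a careful person would: the job done as asked, in the order asked, and still so for the second after the job is handed in, with the robot touching nothing.
It also fails if it takes over 48 s, if anything falls off the work surface, if the arm or the gripper's body presses on something with over 40 N, if the wrist force passes 120 N, or if a joint passes its speed limit or range.

## Working session

There is one attempt and no reset: what is moved stays moved. The work goes in short steps, Python scripts to look and compute and a tool call to move; the robot and the scene stay as the last step left them, time stands still between calls to the robot, and variables do not carry over. Pictures are saved under pics/ and viewed, and the job is handed in when it is done.

Besides the shell and the picture viewer there is one more tool, called after "Request:" as a command line: name --pt "numbers of a row" for each row, then --argument value for the rest. drive_tool: Moves the arm, as the interface text tells. Its arguments: {"type":"object","properties":{"increments":{"type":"array","items":{"type":"array","items":{"type":"number"}}},"force":{"type":"number"}},"required":["increments"]}

```bash
mkdir -p pics; ls; cat > h.py <<'E'
import numpy as np, cv2
from cell import bot, vision, job, spotter
def look(n,f):
    im,d=vision.get_image(n); cv2.imwrite('pics/'+f,im[:,:,::-1]); return im,d
def ray(n,uv,c=None):
    c=c or vision.get_calibration(n); f=240/np.tan(np.radians(c['vertical_fov'])/2)
    u=(uv[0]-c['cx']);v=(uv[1]-c['cy'])
    if n=='wrist':
        r=np.hypot(u,v)+1e-9;t=r/f; d=np.array([u/r*np.sin(t),-v/r*np.sin(t),-np.cos(t)])
    else: d=np.array([u/f,-v/f,-1.])
    T=np.array(c['cam_to_world']); return T[:3,3],T[:3,:3]@d
def atz(n,uv,z,c=None):
    o,d=ray(n,uv,c); return o+d*(z-o[2])/d[2]
def proj(n,p,c=None):
    c=c or vision.get_calibration(n); f=240/np.tan(np.radians(c['vertical_fov'])/2)
    T=np.array(c['cam_to_world']); q=T[:3,:3].T@(np.array(p)-T[:3,3])
    if n=='wrist':
        t=np.arctan2(np.hypot(q[0],q[1]),-q[2]); h=np.hypot(q[0],q[1])+1e-12
        return np.array([c['cx']+f*t*q[0]/h,c['cy']-f*t*q[1]/h])
    return np.array([c['cx']+f*q[0]/-q[2],c['cy']-f*q[1]/-q[2]])
E
python3 - <<'E'
from h import *
s=bot.get_state();print(s)
for n in ('top','scene','wrist'):
    look(n,n+'0.png');print(n,vision.get_calibration(n))
    for t in ('notch_first','notch_second','shelf_end','shelf','catch_pivot','catch_knob','rack','jar','tin','cup'):
        if n!='wrist' and (n=='top' or t in('catch_knob','catch_pivot')):
            r=spotter.spot_point(n,t); print(n,t,[(np.round(x['xy'],1),round(x['conf'],2)) for x in r[:2]])
E
```

```text
pics
{'clock': 0.0, 'qpos': array([ 1.01149656,  0.59214729,  0.04828325,  1.60986676, -0.03328095,
        0.94266963, -0.03371651]), 'dq': array([ 9.39001552e-05, -5.51041069e-04,  2.82847664e-04,  7.37761765e-04,
       -2.70596161e-04,  5.09507531e-04,  4.15084172e-04]), 'joint_torque': array([-8.14013983e-04, -5.48700607e+01,  1.54632781e+00, -1.98127466e+01,
        9.42685321e-03,  8.66735500e-03,  1.13684942e-05]), 'tcp_pos': array([ 0.32521653, -0.64693422,  0.19610364]), 'eef_rot': array([-1.09481090e-03,  9.72990422e-01,  2.30842656e-01, -3.30014247e-04]), 'force': array([ 0.3813439 , -0.00217862, -0.13664518]), 'moment': array([ 0.05160061, -0.00557584,  0.00457795]), 'finger_gap': 0.08555465590705298}
top {'vertical_fov': 55.50919581431088, 'cx': 317.0679167671678, 'cy': 233.56732369191906, 'cam_to_world': array([[-0.00165356,  0.9941856 , -0.10766735,  0.38206926],
       [-0.99999101, -0.00206434, -0.00370391, -0.0107083 ],
       [-0.00390464,  0.10766026,  0.99418008,  1.30437394],
       [ 0.        ,  0.        ,  0.        ,  1.        ]])}
top notch_first []
top 
[... 563 characters left out ...]
  0.35810363,  0.41007536],
       [-0.0234151 ,  0.82544915,  0.56399063,  0.7604825 ],
       [ 0.        ,  0.        ,  0.        ,  1.        ]])}
scene catch_pivot [(array([308.8, 280.3]), 0.96)]
scene catch_knob [(array([328.2, 288.5]), 0.72)]
wrist {'vertical_fov': 65.70646984690485, 'cx': 313.3273936682477, 'cy': 236.6735921846206, 'cam_to_world': array([[ 4.48738638e-01,  8.57349628e-01,  2.52161159e-01,
         3.90464399e-01],
       [-8.93662958e-01,  4.30627378e-01,  1.26200549e-01,
        -6.15849540e-01],
       [-3.89504848e-04, -2.81978150e-01,  9.59420748e-01,
         3.73118326e-01],
       [ 0.00000000e+00,  0.00000000e+00,  0.00000000e+00,
         1.00000000e+00]])}
```

View pics/top0.png

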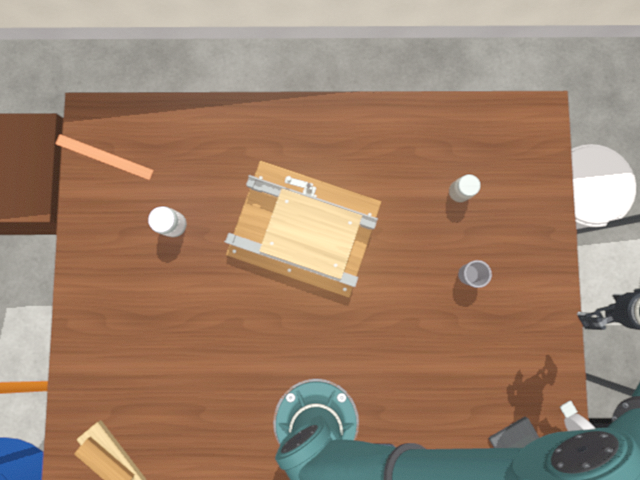

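View pics/scene0.png

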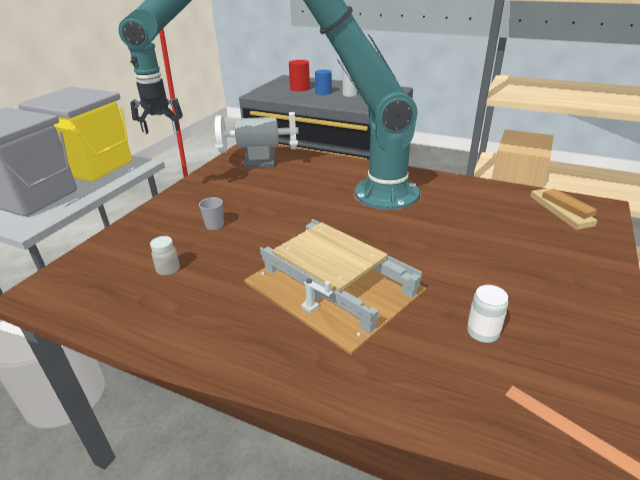

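```bash
python3 - <<'E'
from h import *
P={}
for k,uv,z in (('n2',(246.1,208.5),.07),('end',(350.3,246),.084),('shelf',(311.8,235.3),.07),('piv',(307.7,183.7),.086),('knob',(289.3,180.1),.117),('jar',(460,190.8),0),('tin',(174.9,225.8),0),('cup',(470.6,275.3),0)):
    P[k]=atz('top',uv,z); print(k,P[k].round(4))
for k,uv,z in (('piv',(308.8,280.3),.086),('knob',(328.2,288.5),.117)): print(k,atz('scene',uv,z).round(4))
# board top from depth: 
for n in('top',):
    im,d=vision.get_image(n);c=vision.get_calibration(n)
    f=240/np.tan(np.radians(c['vertical_fov'])/2);v,u=np.mgrid[:480,:640]
    T=np.array(c['cam_to_world']);q=np.stack([(u-c['cx'])/f*d,-(v-c['cy'])/f*d,-d],-1)@T[:3,:3].T+T[:3,3]
    np.save('q.npy',q); 
    z=q[...,2]; im=im.copy()
    r=spotter.silhouettes('top','shelf'); m=r[0]['pixels']; print(m.sum(),np.median(z[m]))
    cs,_=cv2.findContours(m.astype(np.uint8),0,1); 
    pts=max(cs,key=len)[:,0].astype(float); W=np.array([atz('top',p,.09,c) for p in pts])[:,:2]
    rc=cv2.minAreaRect((W*1000).astype(np.float32)); print(rc)
    zz=np.clip(z/0.13*255,0,255).astype(np.uint8); cv2.imwrite('pics/z.png',cv2.resize(cv2.applyColorMap(zz,2)[130:330,150:500],None,fx=2,fy=2,interpolation=0))
    cv2.imwrite('pics/topz.png',cv2.resize(im[130:310,200:430,::-1],None,fx=3.3,fy=3.3,interpolation=2))
E
```

```text
n2 [0.5852 0.1883 0.07  ]
end [ 0.4805 -0.0953  0.084 ]
shelf [0.511  0.0082 0.07  ]
piv [0.6505 0.0191 0.086 ]
knob [0.6535 0.0671 0.117 ]
jar [ 0.6473 -0.4209  0.    ]
tin [0.5467 0.4044 0.    ]
cup [ 0.403  -0.4424  0.    ]
piv [0.6321 0.0136 0.086 ]
knob [0.6752 0.0832 0.117 ]
5727 0.09082061143336895
((516.8507690429688, 9.707473754882812), (230.41726684570312, 185.3255615234375), 71.15312194824219)
```

View pics/topz.png

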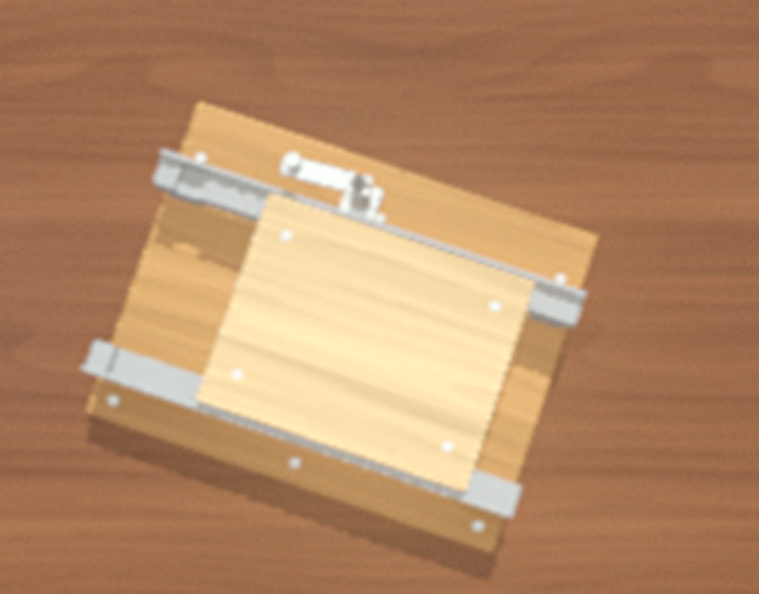

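View pics/z.png

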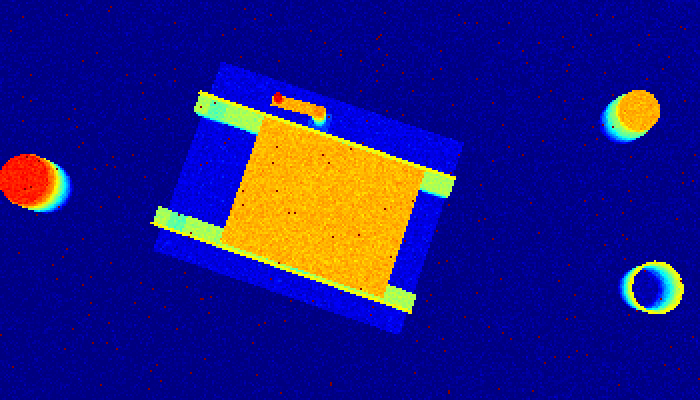

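```bash
python3 - <<'E'
import cv2
i=cv2.imread('pics/scene0.png');cv2.imwrite('pics/scz.png',cv2.resize(i[210:360,235:435],None,fx=4,fy=4,interpolation=2))
E
```

```text
(no output)
```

View pics/scz.png

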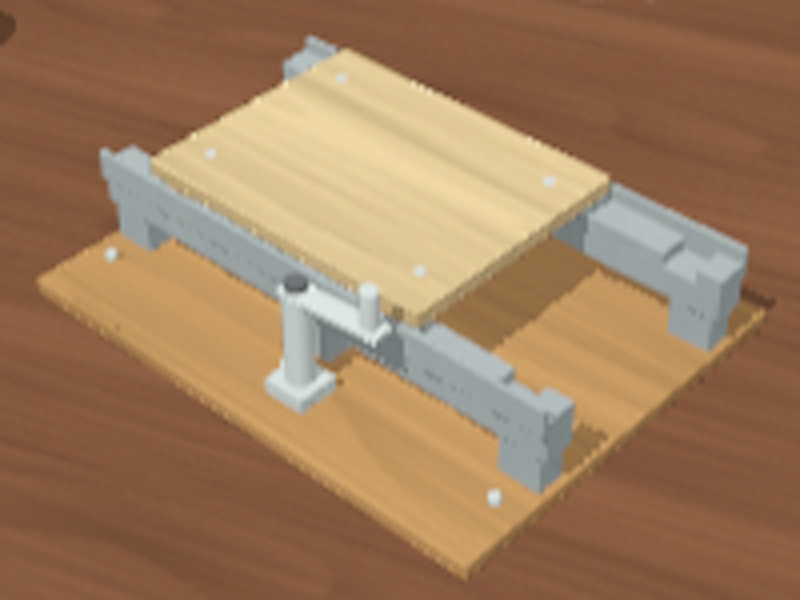

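```bash
python3 - <<'E'
from h import *
from scipy.optimize import least_squares
q=np.load('q.npy');z=q[...,2]
sub=(slice(140,320),slice(210,400))
Q=q[sub].reshape(-1,3)
Z=Q[:,2]
foot=(Z>.005)&(Z<.02); rail=(Z>.064)&(Z<.0755); brd=(Z>.0855)&(Z<.0945)
def rect(P): return cv2.minAreaRect((P[:,:2]*1000).astype(np.float32))
def blob(m):
    M=m.reshape(180,190).astype(np.uint8); M=cv2.morphologyEx(M,2,np.ones((3,3)));n,l,st,_=cv2.connectedComponentsWithStats(M)
    keep=np.isin(l,[i for i in range(1,n) if st[i,4]>60]); return keep.ravel()
def fr(th): return np.array([np.cos(th),np.sin(th)]),np.array([-np.sin(th),np.cos(th)])
R=Q[blob(rail)];B=Q[blob(brd)];F=Q[blob(foot)]
print(len(R),len(B),len(F),rect(R),rect(np.concatenate([B])),rect(F))
rc=cv2.minAreaRect((B[:,:2]*1000).astype(np.float32))
# yaw by minimizing width of rail set
def score(th):
    ex,ey=fr(th);
    return sum(np.subtract(*np.percentile(S@ex,[99,1]))+np.subtract(*np.percentile(S@ey,[99,1])) for S in (R[:,:2],B[:,:2]))
ths=np.radians(np.arange(-25,-12,.1));th=ths[np.argmin([score(t) for t in ths])];print('yaw',np.degrees(th))
ex,ey=fr(th)
for n,S in(('R',R),('B',B),('F',F)): print(n,[np.percentile(S[:,:2]@e,[0.3,1,99,99.7]).round(4) for e in(ex,ey)])
H=(Z>.1)&(Z<.125);K=Q[blob(H)] if 0 else Q[H]; 
C=K[(np.abs(K[:,:2]@ex-.59)<.1)]; print('knob',C.shape,np.median(C,0) if len(C) else '')
E
```

```text
544 4833 5599 ((519.3366088867188, 17.237640380859375), (330.4674072265625, 186.09384155273438), 71.0174560546875) ((516.4630737304688, 10.319671630859375), (229.86068725585938, 180.4672393798828), 70.96491241455078) ((540.164306640625, 30.682891845703125), (371.83203125, 291.86553955078125), 70.97698211669922)
yaw -19.199999999999918
R [array([0.3916, 0.3923, 0.5771, 0.5778]), array([0.0221, 0.023 , 0.3488, 0.3513])]
B [array([0.3949, 0.3968, 0.5711, 0.5731]), array([0.0655, 0.0676, 0.2911, 0.293 ])]
F [array([0.3544, 0.3554, 0.6423, 0.6436]), array([0.0225, 0.0242, 0.389 , 0.3908])]
knob (23, 3) [0.65717728 0.06814109 0.11566057]
```

Request:
drive_tool --pt "0 0 4 0.012 0.043 0 0" --pt "0 0 4 0.012 0.043 0 0" --pt "0 0 4 0.012 0.043 0 0" --pt "0 0 4 0.012 0.043 0 0" --pt "0 0 4 0.012 0.043 0 0" --force 40

```text
clock: 1.35
tcp_pos: [0.3817, -0.4358, 0.1977]
eef_rot: [0.005, 0.918, 0.396, -0.001]
force: [1.0, 0.3, -1.0]
finger_gap: 0.012
```

Request:
drive_tool --pt "0 0 4 0.012 0.043 0 0" --pt "0 0 4 0.012 0.043 0 0" --pt "0 0 4 0.012 0.043 0 0" --pt "0 0 4 0.012 0.043 0 0" --pt "0 0 4 0.012 0.043 0 0"

```text
clock: 1.85
tcp_pos: [0.4439, -0.2128, 0.1997]
eef_rot: [0.007, 0.832, 0.555, 0.001]
force: [1.6, -0.1, -0.3]
finger_gap: -0.0004
```

Request:
drive_tool --pt "0 0 3 0.013 0.042 0 0" --pt "0 0 0 0.01 0.035 0 0" --pt "0 0 0 0 0 0 0"

```text
clock: 2.15
tcp_pos: [0.4702, -0.1256, 0.2013]
eef_rot: [0.008, 0.813, 0.582, 0.004]
force: [-0.1, -0.1, 0.5]
finger_gap: 0.0003
```

```bash
cat >> h.py <<'E'
from scipy.spatial.transform import Rotation as Ro
YAW=np.radians(-19.03);O=np.array([.5260,.0356]);EX=np.array([np.cos(YAW),np.sin(YAW)]);EY=np.array([-EX[1],EX[0]])
def w(x,y): return O+x/1000*EX+y/1000*EY
def st(jaw=None):
    s=bot.get_state();p=s['tcp_pos'];d=p[:2]-O
    R=Ro.from_quat(s['eef_rot'],scalar_first=True);M=R.as_matrix()
    print('t',round(s['clock'],2),'tcp',p.round(4),'rack mm',(1000*d@EX).round(1),(1000*d@EY).round(1),'F',s['force'].round(1),'Frack',(s['force'][:2]@EX).round(1),(s['force'][:2]@EY).round(1))
    ja=np.degrees(np.arctan2(M[1,1],M[0,1]));print('jaw',ja.round(2),'tilt z',M[:,2].round(4))
    if jaw is not None:
        a=np.radians(jaw);y=np.array([np.cos(a),np.sin(a),0]);z=np.array([0,0,-1.]);D=np.stack([np.cross(y,z),y,z],1)
        print('fix rotvec deg',np.degrees((Ro.from_matrix(D)*R.inv()).as_rotvec()).round(2))
    return s
E
python3 - <<'E'
from h import *
st(-19.03); print(w(0,-175))
look('wrist','w1.png')
E
```

```text
t 2.15 tcp [ 0.4702 -0.1256  0.2013] rack mm -0.2 -170.6 F [-0.1 -0.1  0.5] Frack -0.0 -0.1
jaw -18.75 tilt z [ 0.0152 -0.008  -0.9999]
fix rotvec deg [ 0.46  0.87 -0.28]
[ 0.46893894 -0.1298359 ]
```

View pics/w1.png

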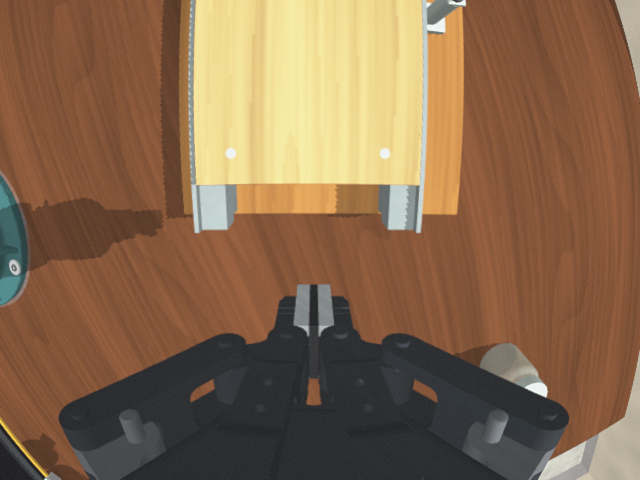

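```bash
python3 - <<'E'
from h import *
def rk(p): d=p[:2]-O; return (1000*d@EX).round(1),(1000*d@EY).round(1)
for n,uv,z in (('endmid',(311,184),.09),('railL end',(216,230),.07),('railR end',(402,230),.07),('endL',(196,184),.09),('endR',(424,184),.09),('flL',(192,200),.08),('flR',(424,200),.08)):
    print(n,rk(atz('wrist',uv,z)))
E
```

```text
endmid (np.float64(0.6), np.float64(-143.7))
railL end (np.float64(-82.2), np.float64(-186.0))
railR end (np.float64(80.6), np.float64(-186.6))
endL (np.float64(-91.4), np.float64(-142.2))
endR (np.float64(91.4), np.float64(-142.5))
flL (np.float64(-98.9), np.float64(-157.1))
flR (np.float64(95.6), np.float64(-157.6))
```

Request:
drive_tool --pt "0.46 0.87 0 -0.001 -0.003 -0.045 0" --pt "0 0 0 0 0 -0.045 0" --pt "0 0 0 0 0 -0.025 0" --pt "0 0 0 0 0 0 0"

```text
clock: 2.6
tcp_pos: [0.4712, -0.1376, 0.0858]
eef_rot: [0.005, 0.815, 0.579, 0.001]
force: [-0.0, 0.3, -0.2]
finger_gap: -0.0003
```

```bash
python3 - <<'E'
from h import *
st(-19.03); print(w(0,-175))
look('wrist','w2.png')
E
```

```text
t 2.6 tcp [ 0.4712 -0.1376  0.0858] rack mm 4.7 -181.6 F [-0.   0.3 -0.2] Frack -0.2 0.3
jaw -19.27 tilt z [ 0.0077 -0.0073 -0.9999]
fix rotvec deg [0.41 0.44 0.24]
[ 0.46893894 -0.1298359 ]
```

View pics/w2.png

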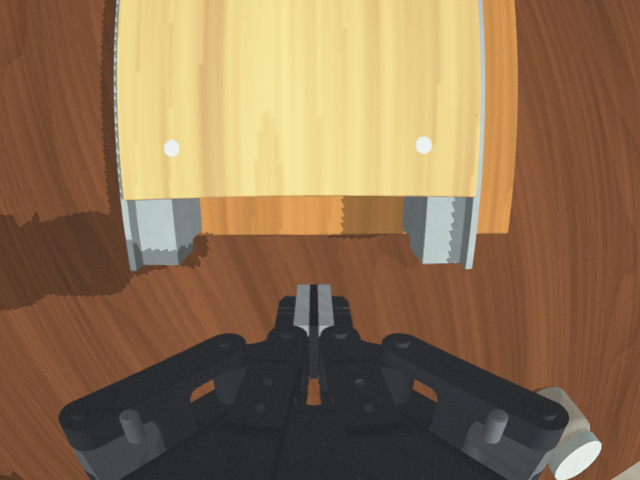

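Request:
drive_tool --pt "0.4 0.4 0.2 0 0.001 -0.024 0" --pt "0 0 0 0.002 0.019 0 0" --pt "0 0 0 0 0 0 0"

```text
clock: 2.95
tcp_pos: [0.4775, -0.1221, 0.0664]
eef_rot: [0.005, 0.816, 0.577, 0.003]
force: [0.7, 0.6, 0.3]
finger_gap: 0.0001
```

```bash
python3 - <<'E'
from h import *
st(-19.03)
E
```

```text
t 2.95 tcp [ 0.4775 -0.1221  0.0664] rack mm 5.6 -165.0 F [0.7 0.6 0.3] Frack 0.5 0.8
jaw -19.46 tilt z [ 0.0098 -0.0042 -0.9999]
fix rotvec deg [0.24 0.56 0.43]
```

Request:
drive_tool --pt "0.3 0.6 0.4 -0.006 0.002 -0.007 0" --pt "0 0 0 0.003 0.009 -0.001 0" --pt "0 0 0 0.003 0.009 -0.001 0" --pt "0 0 0 0.003 0.009 -0.001 0"

```text
clock: 3.35
tcp_pos: [0.4822, -0.0964, 0.0592]
eef_rot: [0.002, 0.816, 0.578, 0.001]
force: [-0.6, 0.6, 0.1]
finger_gap: 0.0001
```

```bash
python3 - <<'E'
from h import *
st(-19.03)
E
```

```text
t 3.35 tcp [ 0.4822 -0.0964  0.0592] rack mm 1.6 -139.1 F [-0.6  0.6  0.1] Frack -0.7 0.4
jaw -19.43 tilt z [ 0.0043 -0.0021 -1.    ]
fix rotvec deg [0.12 0.25 0.4 ]
```

```bash
python3 - <<'E'
from h import *
look('wrist','w3.png')
E
```

```text
(no output)
```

View pics/w3.png

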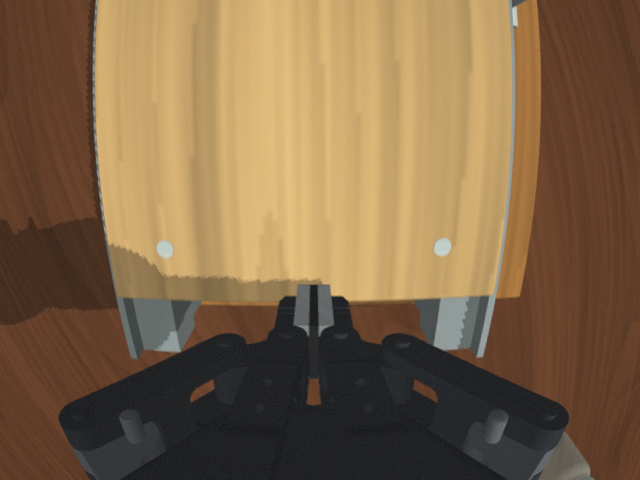

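```bash
python3 - <<'E'
from h import *
def rk(p): d=p[:2]-O; return (1000*d@EX).round(1),(1000*d@EY).round(1)
c=vision.get_calibration('wrist')
s=bot.get_state();print('tcp px',proj('wrist',s['tcp_pos'],c), 'cam',rk(np.array(c['cam_to_world'])[:3,3]),c['cam_to_world'][2][3])
for uv in((200,299),(420,299),(310,300)): print(rk(atz('wrist',uv,.09,c)))
im,d=vision.get_image('wrist')
for r in range(270,330,4): print(r,d[r,305:325:5].round(3),d[r,250].round(3))
look('scene','s3.png'); i=cv2.imread('pics/s3.png');cv2.imwrite('pics/s3z.png',cv2.resize(i[160:360,225:425],None,fx=3,fy=3,interpolation=2))
E
```

```text
tcp px [311.92034205 274.49186913] cam (np.float64(1.8), np.float64(-65.0)) 0.23499580241356466
(np.float64(-48.1), np.float64(-136.0))
(np.float64(49.9), np.float64(-136.7))
(np.float64(0.9), np.float64(-135.9))
270 [0.155 0.155 0.157 0.156] 0.156
274 [0.157 0.156 0.156 0.157] 0.156
278 [0.157 0.158 0.158 0.158] 0.157
282 [0.158 0.158 0.158 0.157] 0.158
286 [0.149 0.148 0.15  0.147] 0.159
290 [0.144 0.144 0.144 0.145] 0.159
294 [0.141 0.142 0.141 0.141] 0.159
298 [0.138 0.138 0.138 0.137] 0.16
302 [0.135 0.134 0.135 0.135] 0.159
306 [0.133 0.133 0.131 0.131] 0.161
310 [0.129 0.128 0.129 0.129] 0.26
314 [0.125 0.125 0.124 0.124] 0.263
318 [0.122 0.123 0.122 0.123] 0.263
322 [0.12  0.121 0.12  0.12 ] 0.265
326 [0.118 0.118 0.118 0.118] 0.264
```

View pics/s3z.png

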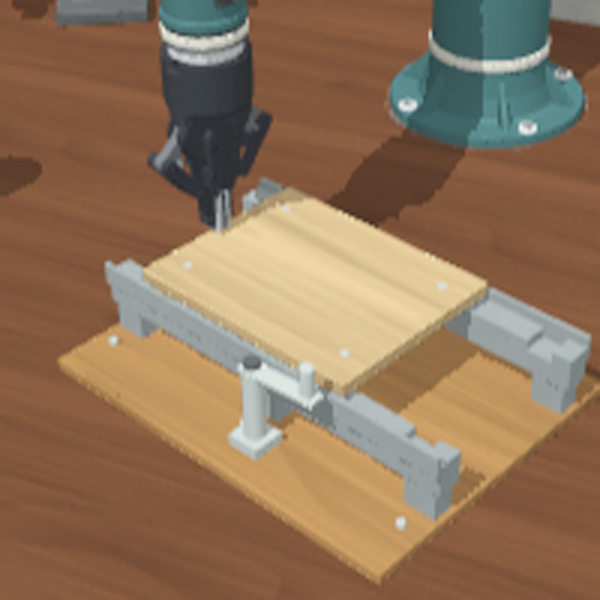

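```bash
python3 - <<'E'
from h import *
def rk(p): d=p[:2]-O; return (1000*d@EX).round(1),(1000*d@EY).round(1),(p[2]*1000).round(1)
im,d=vision.get_image('wrist');c=vision.get_calibration('wrist')
f=240/np.tan(np.radians(c['vertical_fov'])/2);T=np.array(c['cam_to_world'])
def pt(u,v):
    o,r=ray('wrist',(u,v),c); k=d[v,u]/(-(T[:3,:3].T@r)[2]); return o+r*k
for col in (250,305,320,400):
  for r in range(270,330,4): print(col,r,rk(pt(col,r)))
i=cv2.imread('pics/w3.png');cv2.imwrite('pics/w3z.png',cv2.resize(i[260:360,220:400],None,fx=4,fy=4,interpolation=0))
st(-19.03)
E
```

```text
250 270 (np.float64(-25.0), np.float64(-124.7), np.float64(88.6))
250 274 (np.float64(-25.2), np.float64(-126.7), np.float64(88.2))
250 278 (np.float64(-25.2), np.float64(-128.4), np.float64(88.7))
250 282 (np.float64(-25.4), np.float64(-130.3), np.float64(88.6))
250 286 (np.float64(-25.4), np.float64(-131.9), np.float64(89.2))
250 290 (np.float64(-25.3), np.float64(-133.2), np.float64(90.6))
250 294 (np.float64(-25.6), np.float64(-135.6), np.float64(89.6))
250 298 (np.float64(-25.9), np.float64(-138.0), np.float64(88.7))
250 302 (np.float64(-26.0), np.float64(-139.8), np.float64(89.0))
250 306 (np.float64(-41.1), np.float64(-182.1), np.float64(10.3))
250 310 (np.float64(-43.5), np.float64(-191.1), np.float64(-0.9))
250 314 (np.float64(-43.8), np.float64(-194.6), np.float64(-1.3))
250 318 (np.float64(-44.0), np.float64(-197.7), np.float64(-1.0))
250 322 (np.float64(-44.2), np.float64(-201.0), np.float64(-0.7))
250 326 (np.float64(-44.5), np.float64(-204.5), np.float64(-0.9))
305 270 (np.float64(-1.6), np.float64(-124.6), np.float64(89.0))
305 274 (np.float64(-1.6), np.float64(-126.4)
[... 2285 characters left out ...]
float64(88.6))
400 298 (np.float64(40.6), np.float64(-139.2), np.float64(87.6))
400 302 (np.float64(40.5), np.float64(-140.7), np.float64(88.8))
400 306 (np.float64(64.8), np.float64(-189.5), np.float64(-1.5))
400 310 (np.float64(64.7), np.float64(-192.0), np.float64(-0.1))
400 314 (np.float64(65.2), np.float64(-195.8), np.float64(-0.9))
400 318 (np.float64(65.7), np.float64(-199.4), np.float64(-1.3))
400 322 (np.float64(65.8), np.float64(-202.4), np.float64(-0.6))
400 326 (np.float64(66.3), np.float64(-206.2), np.float64(-1.2))
t 3.55 tcp [ 0.4819 -0.0962  0.0589] rack mm 1.3 -139.0 F [-0.4  0.6 -0.7] Frack -0.6 0.4
jaw -19.32 tilt z [ 0.0037 -0.002  -1.    ]
fix rotvec deg [0.11 0.21 0.29]
```

View pics/w3z.png

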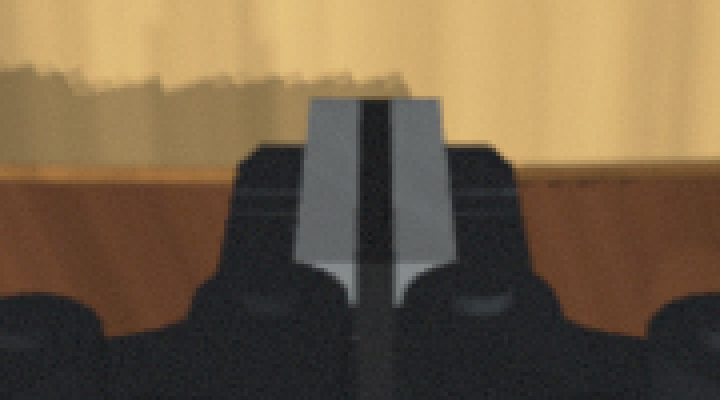

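```bash
python3 - <<'E'
from h import *
def rk(p): d=p[:2]-O; return (1000*d@EX).round(1),(1000*d@EY).round(1),(p[2]*1000).round(1)
im,d=vision.get_image('scene');c=vision.get_calibration('scene');T=np.array(c['cam_to_world'])
s=bot.get_state();print(proj('scene',s['tcp_pos'],c), 'front', proj('scene',np.r_[w(1,-128),.097],c))
for row in range(200,246,3):
    print(row,[ (u,)+tuple(float(x) for x in rk((lambda o,r:o+r*d[row,u])(*ray('scene',(u,row),c)))) for u in (296,299,302)])
cv2.imwrite('pics/s4z.png',cv2.resize(im[190:260,260:350,::-1],None,fx=8,fy=8,interpolation=0))
E
```

```text
[297.12960219 245.89805536] front [299.40305444 235.57192689]
200 [(296, 4.3, -128.8, 204.5), (299, -6.4, -129.5, 199.8), (302, -9.5, -121.7, 201.4)]
203 [(296, 6.2, -127.4, 197.2), (299, -4.3, -127.9, 192.7), (302, -11.0, -124.0, 191.3)]
206 [(296, 15.7, -117.5, 196.4), (299, -5.6, -130.0, 182.7), (302, -6.7, -119.9, 186.0)]
209 [(296, 14.8, -119.2, 186.8), (299, -4.3, -129.2, 174.7), (302, -5.1, -118.8, 178.4)]
212 [(296, 12.6, -122.4, 175.9), (299, -7.1, -133.0, 163.3), (302, -6.6, -121.1, 168.1)]
215 [(296, 14.9, -120.6, 168.9), (299, -5.5, -131.9, 155.4), (302, -9.0, -124.4, 156.8)]
218 [(296, 14.3, -121.9, 159.3), (299, -1.2, -127.8, 150.0), (302, -10.8, -127.0, 146.0)]
221 [(296, 9.4, -128.3, 145.6), (299, -0.8, -128.1, 141.0), (302, -8.5, -125.1, 138.8)]
224 [(296, 9.1, -129.3, 136.0), (299, -0.0, -128.0, 132.3), (302, -152.6, -283.6, -2.2)]
227 [(296, 9.4, -129.8, 126.8), (299, -0.3, -129.0, 122.6), (302, -138.0, -268.4, -0.2)]
230 [(296, 6.9, -133.3, 114.9), (299, 0.0, -129.3, 113.4), (302, -125.2, -255.2, 0.4)]
233 [(296, 9.4, -131.3, 107.7), (299, 0.7, -129.3, 104.3), (302, -19.7, -140.0, 89.9)]
236 [(296, 8.9, -132.6, 97.5), (299, 3.0, -127.5, 96.8), (302, -8.9, -128.8, 90.5)]
239 [(296, 13.4, -128.3, 92.2), (299, 3.8, -127.3, 87.8), (302, 1.0, -118.6, 90.3)]
242 [(296, 21.7, -119.7, 90.7), (299, 13.6, -117.1, 87.8), (302, 8.8, -110.8, 88.2)]
245 [(296, 31.0, -109.9, 90.4), (299, 26.3, -103.6, 90.9), (302, 20.6, -98.4, 90.4)]
```

View pics/s4z.png

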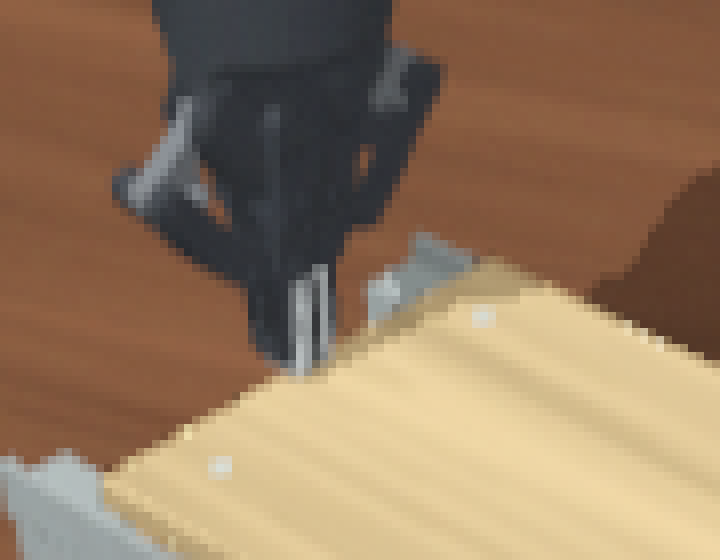

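Request:
drive_tool --pt "0.1 0.2 0.3 -0.005 -0.012 0.001 0" --pt "0 0 0 -0.005 -0.013 0 0" --pt "0 0 0 0 0 0 0"

```text
clock: 3.9
tcp_pos: [0.4708, -0.1232, 0.0598]
eef_rot: [0.0, 0.814, 0.58, -0.001]
force: [0.1, -0.1, 0.3]
finger_gap: -0.0001
```

```bash
python3 - <<'E'
from h import *
st(-19.03); im,d=look('wrist','w5.png');print(d[280:300:4,305])
E
```

```text
t 3.9 tcp [ 0.4708 -0.1232  0.0598] rack mm -0.4 -168.1 F [ 0.1 -0.1  0.3] Frack 0.1 -0.1
jaw -19.07 tilt z [-9.e-04 -9.e-04 -1.e+00]
fix rotvec deg [ 0.05 -0.05  0.04]
[0.25540477 0.14884043 0.14735737 0.14212136 0.13981186]
```

View pics/w5.png

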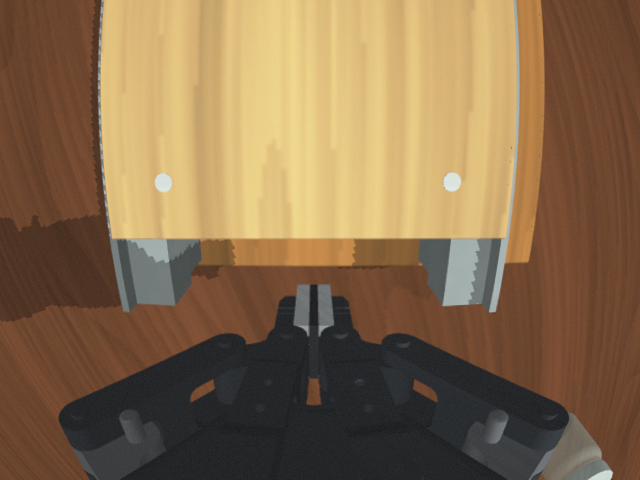

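Request:
drive_tool --pt "0 0 0 0 0 -0.02 0" --pt "0 0 0 0 0 -0.014 0" --pt "0 0 0 0 0 0 0"

```text
clock: 4.25
tcp_pos: [0.4729, -0.1223, 0.0256]
eef_rot: [0.001, 0.815, 0.58, 0.001]
force: [0.7, 0.8, 0.2]
finger_gap: 0.0001
```

```bash
python3 - <<'E'
from h import *
st(-19.03)
E
```

```text
t 4.25 tcp [ 0.4729 -0.1223  0.0256] rack mm 1.3 -166.5 F [0.7 0.8 0.2] Frack 0.4 1.0
jaw -19.11 tilt z [ 0.0036  0.     -1.    ]
fix rotvec deg [-0.    0.2   0.08]
```

Request:
drive_tool --pt "0 0.2 0 0.002 0.01 -0.003 0" --pt "0 0 0 0.003 0.008 0 0" --pt "0 0 0 0.003 0.008 0 0"

```text
clock: 4.55
tcp_pos: [0.4809, -0.0954, 0.023]
eef_rot: [-0.0, 0.815, 0.579, -0.001]
force: [-0.3, -0.9, -1.7]
finger_gap: 0.0001
```

```bash
python3 - <<'E'
from h import *
st(-19.03)
look('wrist','w6.png')
E
```

```text
t 4.55 tcp [ 0.4809 -0.0954  0.023 ] rack mm 0.1 -138.5 F [-0.3 -0.9 -1.7] Frack 0.0 -0.9
jaw -19.24 tilt z [-1.e-03 -5.e-04 -1.e+00]
fix rotvec deg [ 0.03 -0.06  0.21]
```

View pics/w6.png

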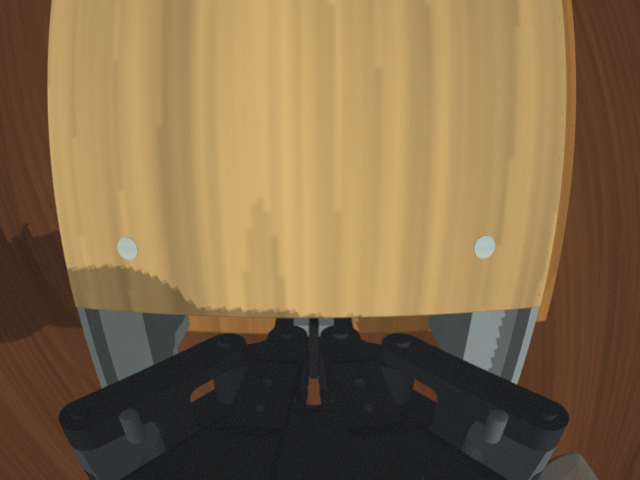

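Request:
drive_tool --pt "0 0 0 0.003 0.009 0 0" --pt "0 0 0 0.003 0.009 0 0" --pt "0 0 0 0.003 0.009 0 0" --pt "0 0 0 0.003 0.009 0 0" --pt "0 0 0 0.003 0.009 0 0"

```text
clock: 5.1
tcp_pos: [0.4981, -0.0448, 0.024]
eef_rot: [0.0, 0.815, 0.58, 0.0]
force: [0.2, -1.2, -1.0]
finger_gap: 0.0001
```

```bash
python3 - <<'E'
from h import *
st(-19.03)
E
```

```text
t 5.1 tcp [ 0.4981 -0.0448  0.024 ] rack mm -0.2 -85.1 F [ 0.2 -1.2 -1. ] Frack 0.6 -1.1
jaw -19.08 tilt z [ 1.e-03  2.e-04 -1.e+00]
fix rotvec deg [-0.01  0.05  0.05]
```

Request:
drive_tool --pt "0 0 0 0.001 0.004 0 0" --pt "0 0 0 0.001 0.004 0 0" --pt "0 0 0 0.001 0.004 0 0" --pt "0 0 0 0.001 0.003 0 0"

```text
clock: 5.5
tcp_pos: [0.5027, -0.0277, 0.0241]
eef_rot: [0.0, 0.814, 0.581, 0.0]
force: [-0.2, -1.6, -0.2]
finger_gap: -0.0004
```

```bash
cat > b.py <<'E'
from h import *
def rk(P): d=P[:,:2]-O; return np.c_[1000*d@EX,1000*d@EY,P[:,2]*1000]
def board():
    im,d=vision.get_image('top');c=vision.get_calibration('top');f=240/np.tan(np.radians(c['vertical_fov'])/2);v,u=np.mgrid[:480,:640]
    T=np.array(c['cam_to_world']);q=np.stack([(u-c['cx'])/f*d,-(v-c['cy'])/f*d,-d],-1)@T[:3,:3].T+T[:3,3]
    r=rk(q.reshape(-1,3)); ok=(abs(r[:,0])<60)&(r[:,1]>-40)&(r[:,1]<175)&(r[:,2]>72)&(r[:,2]<98)
    for a in (-30,10,50,90,130,170):
        m=ok&(abs(r[:,1]-a)<10); 
        if m.sum()>20: print(a,m.sum(),np.median(r[m,2]).round(1),'left/right',np.median(r[m&(r[:,0]<-20),2]).round(1),np.median(r[m&(r[:,0]>20),2]).round(1))
    print('lead edge',np.percentile(r[ok,1],[99,99.8]).round(1))
    h=(r[:,2]>100)&(r[:,2]<125)&(abs(r[:,0]-90)<60)&(abs(r[:,1]-50)<80); 
    if h.sum()>3: print('knob',np.median(r[h],0).round(1),h.sum())
    return im,r
E
python3 - <<'E'
from b import *
st(-19.03);board()
E
```

```text
t 5.5 tcp [ 0.5027 -0.0277  0.0241] rack mm -1.4 -67.4 F [-0.2 -1.6 -0.2] Frack 0.3 -1.6
jaw -19.01 tilt z [ 1.e-03 -1.e-04 -1.e+00]
fix rotvec deg [ 0.01  0.06 -0.02]
-30 111 90.3 left/right 90.3 nan
10 305 90.5 left/right 90.5 90.4
50 325 90.9 left/right 90.8 90.2
90 324 90.8 left/right 90.4 91.2
130 333 90.9 left/right 90.7 90.8
170 184 90.6 left/right 91.0 89.9
lead edge [169.7 171.2]
knob [114.1  74.  117.1] 24
  return _methods._mean(a, axis=axis, dtype=dtype,
  ret = ret.dtype.type(ret / rcount)
```

Request:
drive_tool --pt "0 0 0 0.001 0.002 0 0" --pt "0 0 0 0.001 0.002 0 0" --pt "0 0 0 0.001 0.002 0 0"

```text
clock: 5.85
tcp_pos: [0.5056, -0.0216, 0.0241]
eef_rot: [0.0, 0.814, 0.58, 0.0]
force: [-0.3, -1.2, 0.5]
finger_gap: 0.0
```

```bash
python3 - 2>/dev/null <<'E'
from b import *
st(-19.03);board()
E
```

```text
t 5.85 tcp [ 0.5056 -0.0216  0.0241] rack mm -0.6 -60.7 F [-0.3 -1.2  0.5] Frack 0.1 -1.2
jaw -19.06 tilt z [ 5.e-04 -3.e-04 -1.e+00]
fix rotvec deg [0.02 0.03 0.03]
-30 93 82.8 left/right 82.8 nan
10 248 82.7 left/right 82.9 82.0
50 328 83.2 left/right 82.5 83.3
90 326 82.7 left/right 82.3 83.0
130 322 82.9 left/right 82.9 82.8
170 247 82.6 left/right 82.7 82.7
lead edge [173.5 174.8]
knob [114.8  74.3 117.3] 22
```

Request:
drive_tool --pt "0 0 0 -0.004 -0.012 0 0" --pt "0 0 0 -0.003 -0.01 0 0" --pt "0 0 0 0 0 0.04 0" --pt "0 0 0 0 0 0.045 0" --pt "0 0 0 0 0 0.045 0"

```text
clock: 6.4
tcp_pos: [0.4927, -0.0464, 0.1514]
eef_rot: [-0.004, 0.815, 0.58, -0.005]
force: [1.3, -0.7, -0.7]
finger_gap: -0.0002
```

Request:
drive_tool --pt "0 0 -7.5 0.03 0.02 0 0" --pt "0 0 -7.5 0.03 0.02 0 0" --pt "0 0 -7.5 0.03 0.02 0 0" --pt "0 0 -7.5 0.03 0.02 0 0" --pt "0 0 -7.5 0.03 0.02 0 0"

```text
clock: 6.9
tcp_pos: [0.6452, 0.0434, 0.16]
eef_rot: [-0.001, 0.964, 0.267, -0.0]
force: [0.3, -1.3, 0.4]
finger_gap: -0.0001
```

```bash
python3 - 2>/dev/null <<'E'
from b import *
st(-64);print(w(134,94));board()
E
```

```text
t 6.9 tcp [0.6452 0.0434 0.16  ] rack mm 110.1 46.2 F [ 0.3 -1.3  0.4] Frack 0.7 -1.1
jaw -59.09 tilt z [-0.0015  0.0021 -1.    ]
fix rotvec deg [-0.12 -0.08 -4.91]
[0.68332657 0.08077024]
90 191 82.8 left/right 82.9 82.6
130 326 82.5 left/right 82.4 82.5
170 242 82.8 left/right 83.1 82.8
lead edge [173.7 174.6]
```

Request:
drive_tool --pt "-0.1 0 -4.9 0.02 0.02 0 0" --pt "0 0 0 0.018 0.018 0 0" --pt "0 0 0 0 0 0 0"

```text
clock: 7.25
tcp_pos: [0.6918, 0.0871, 0.1595]
eef_rot: [-0.001, 0.975, 0.224, 0.004]
force: [-0.3, -0.3, -1.1]
finger_gap: 0.0002
```

```bash
python3 - 2>/dev/null <<'E'
from b import *
st(-64);print(w(134,94))
im,d=look('wrist','w7.png'); r=spotter.spot_point('wrist','catch_knob'); 
for x in r[:2]: print(x,rk(atz('wrist',x['xy'],.117)[None]))
look('scene','s7.png')
E
```

```text
t 7.25 tcp [0.6918 0.0871 0.1595] rack mm 139.9 102.7 F [-0.3 -0.3 -1.1] Frack -0.2 -0.4
jaw -64.11 tilt z [ 0.0078  0.0039 -1.    ]
fix rotvec deg [-0.23  0.45  0.11]
[0.68332657 0.08077024]
```

View pics/w7.png

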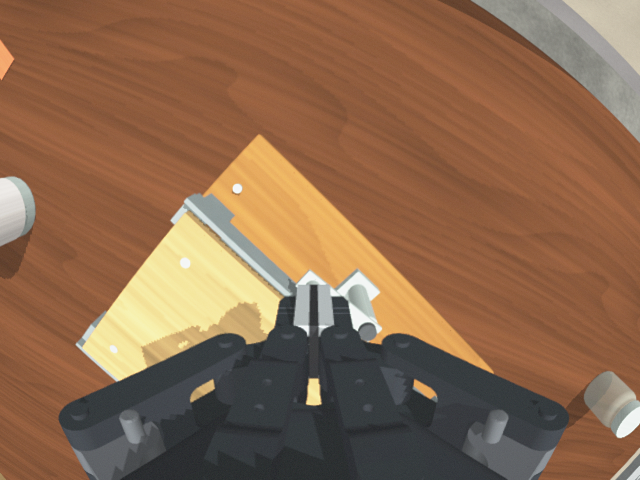

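View pics/s7.png

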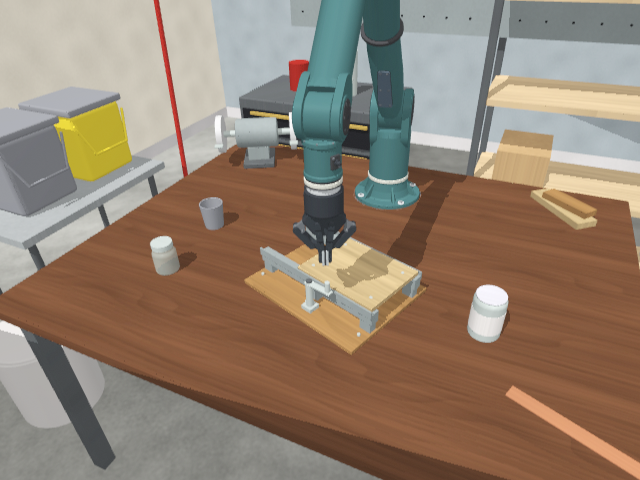

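Request:
drive_tool --pt "-0.2 0.4 0.1 -0.004 -0.003 -0.03 0" --pt "0 0 0 0 0 -0.03 0" --pt "0 0 0 0 0 -0.03 0" --pt "0 0 0 0 0 0 0"

```text
clock: 7.8
tcp_pos: [0.6811, 0.0698, 0.0694]
eef_rot: [0.003, 0.976, 0.219, -0.002]
force: [-1.0, 0.4, 0.5]
finger_gap: -0.0
```

```bash
python3 - 2>/dev/null <<'E'
from b import *
s=st(-64)
im,d=look('scene','s8.png');print(proj('scene',s['tcp_pos']+[0,0,.037]));cv2.imwrite('pics/s8z.png',cv2.resize(im[190:360,245:435,::-1],None,fx=4,fy=4,interpolation=2))
look('wrist','w8.png')
E
```

```text
t 7.8 tcp [0.6811 0.0698 0.0694] rack mm 135.4 82.9 F [-1.   0.4  0.5] Frack -1.1 0.0
jaw -64.71 tilt z [-0.003  -0.0062 -1.    ]
fix rotvec deg [ 0.36 -0.17  0.71]
[321.59321799 292.27691684]
```

View pics/s8z.png

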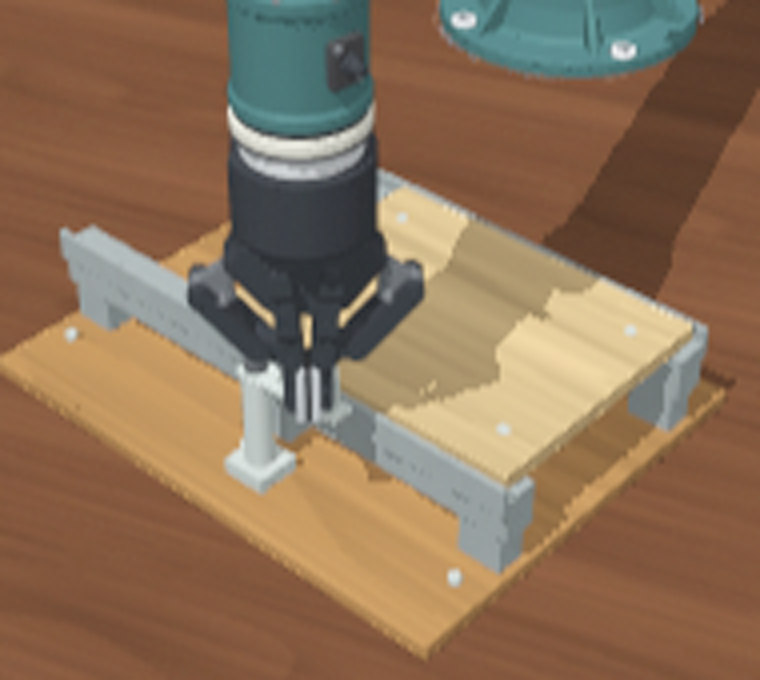

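View pics/w8.png

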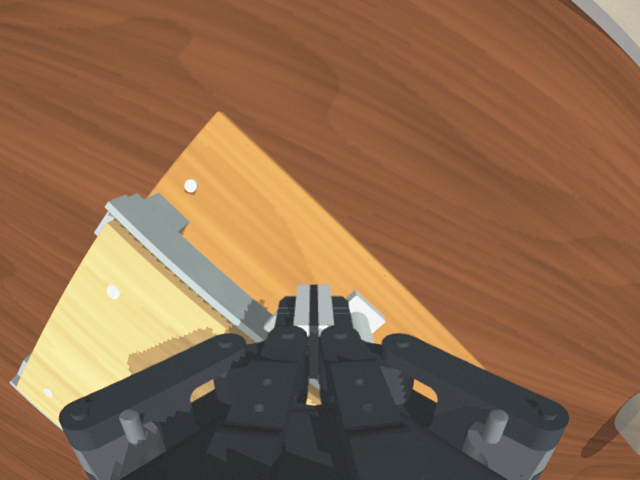

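Request:
drive_tool --pt "0.3 -0.2 0.7 -0.001 0.01 -0.006 0" --pt "0 0 0 0 0 0 0"

```text
clock: 8.1
tcp_pos: [0.6862, 0.0806, 0.0707]
eef_rot: [0.001, 0.974, 0.225, 0.007]
force: [-0.5, 0.7, -0.0]
finger_gap: -0.0002
```

```bash
cat >> h.py <<'E'
def arc(th,extra=0):
    c=np.array([120,20])+55*np.array([-np.sin(th),np.cos(th)]); return c+np.array([.7071,.7071])*(17-extra)
def prel():
    s=bot.get_state();d=s['tcp_pos'][:2]-O;p=1000*np.array([d@EX,d@EY])
    for th in (.11,.3,.5,.7,.9,1.1,1.3,1.45,1.57): 
        t=arc(th,2); print(th,'dworld',((t-p)[0]/1000*EX+(t-p)[1]/1000*EY).round(4))
E
python3 - 2>/dev/null <<'E'
from b import *
s=st(-64);prel();im,r=board()
E
```

```text
t 8.1 tcp [0.6862 0.0806 0.0707] rack mm 136.7 94.8 F [-0.5  0.7 -0. ] Frack -0.7 0.5
jaw -64.04 tilt z [ 0.0143  0.0018 -0.9999]
fix rotvec deg [-0.1   0.82  0.04]
0.11 dworld [-0.0146 -0.005 ]
0.3 dworld [-0.025  -0.0037]
0.5 dworld [-0.0359 -0.0044]
0.7 dworld [-0.0465 -0.0073]
0.9 dworld [-0.0563 -0.0123]
1.1 dworld [-0.0649 -0.0191]
1.3 dworld [-0.072  -0.0275]
1.45 dworld [-0.0762 -0.0346]
1.57 dworld [-0.0787 -0.0407]
-30 305 82.8 left/right 83.4 83.0
170 216 82.8 left/right 82.6 82.7
lead edge [174.6 174.9]
```

Request:
drive_tool --pt "-0.1 0.8 0 0 0 -0.01 0" --pt "0 0 0 0 0 0 0"

```text
clock: 8.35
tcp_pos: [0.6887, 0.0799, 0.063]
eef_rot: [0.001, 0.974, 0.224, 0.002]
force: [-0.0, 0.2, 0.0]
finger_gap: 0.0001
```

```bash
python3 - 2>/dev/null <<'E'
from b import *
s=st(-64);prel()
E
```

```text
t 8.35 tcp [0.6887 0.0799 0.063 ] rack mm 139.3 94.9 F [-0.   0.2  0. ] Frack -0.1 0.2
jaw -64.06 tilt z [ 4.9e-03 -5.0e-04 -1.0e+00]
fix rotvec deg [0.03 0.28 0.06]
0.11 dworld [-0.0171 -0.0043]
0.3 dworld [-0.0275 -0.003 ]
0.5 dworld [-0.0384 -0.0037]
0.7 dworld [-0.049  -0.0066]
0.9 dworld [-0.0588 -0.0116]
1.1 dworld [-0.0674 -0.0184]
1.3 dworld [-0.0745 -0.0268]
1.45 dworld [-0.0787 -0.0339]
1.57 dworld [-0.0812 -0.04  ]
```

Good height and a centred approach; start the push.

Request:
drive_tool --pt "0 0.3 0 -0.008 -0.002 0 0" --pt "0 0 0 -0.008 -0.002 0 0" --pt "0 0 0 -0.008 0 0 0"

```text
clock: 8.65
tcp_pos: [0.6666, 0.0784, 0.0635]
eef_rot: [-0.001, 0.974, 0.224, 0.003]
force: [2.2, 3.8, -1.3]
finger_gap: -0.0003
```

```bash
python3 - 2>/dev/null <<'E'
from b import *
s=st(-64);prel()
im,d=look('scene','s9.png');cv2.imwrite('pics/s9z.png',cv2.resize(im[190:360,245:435,::-1],None,fx=4,fy=4,interpolation=2))
E
```

```text
t 8.65 tcp [0.6666 0.0784 0.0635] rack mm 118.9 86.3 F [ 2.2  3.8 -1.3] Frack 0.9 4.4
jaw -64.06 tilt z [ 0.0053  0.0032 -1.    ]
fix rotvec deg [-0.18  0.3   0.06]
0.11 dworld [ 0.005  -0.0028]
0.3 dworld [-0.0053 -0.0015]
0.5 dworld [-0.0163 -0.0022]
0.7 dworld [-0.0269 -0.0051]
0.9 dworld [-0.0367 -0.0101]
1.1 dworld [-0.0453 -0.0169]
1.3 dworld [-0.0524 -0.0253]
1.45 dworld [-0.0566 -0.0324]
1.57 dworld [-0.0591 -0.0385]
```

View pics/s9z.png

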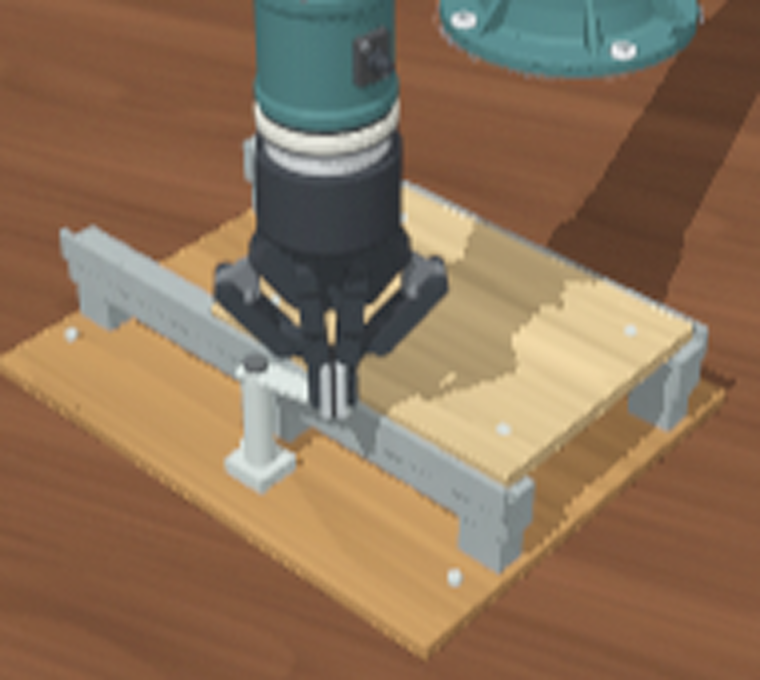

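Request:
drive_tool --pt "-0.1 0.3 0 -0.008 0 0 0" --pt "0 0 0 -0.008 -0.001 0 0" --pt "0 0 0 -0.008 -0.002 0 0"

```text
clock: 9.0
tcp_pos: [0.6388, 0.0768, 0.0639]
eef_rot: [-0.001, 0.974, 0.226, -0.001]
force: [0.9, 1.4, -0.7]
finger_gap: 0.0003
```

```bash
python3 - 2>/dev/null <<'E'
from b import *
s=st(-64);prel()
im,d=look('scene','s10.png');cv2.imwrite('pics/s10z.png',cv2.resize(im[190:360,245:435,::-1],None,fx=4,fy=4,interpolation=2))
E
```

```text
t 9.0 tcp [0.6388 0.0768 0.0639] rack mm 93.2 75.8 F [ 0.9  1.4 -0.7] Frack 0.4 1.6
jaw -63.9 tilt z [-0.0025  0.0019 -1.    ]
fix rotvec deg [-0.11 -0.14 -0.1 ]
0.11 dworld [ 0.0327 -0.0012]
0.3 dworld [0.0224 0.0001]
0.5 dworld [ 0.0114 -0.0007]
0.7 dworld [ 0.0008 -0.0036]
0.9 dworld [-0.009  -0.0085]
1.1 dworld [-0.0176 -0.0153]
1.3 dworld [-0.0247 -0.0237]
1.45 dworld [-0.0289 -0.0308]
1.57 dworld [-0.0314 -0.0369]
```

View pics/s10z.png

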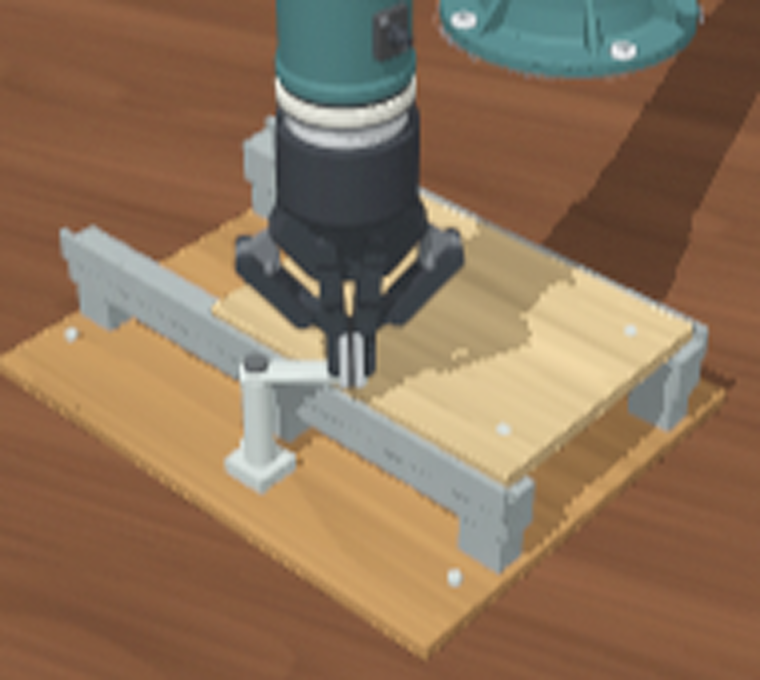

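Request:
drive_tool --pt "0 0 0 -0.006 -0.005 0 0" --pt "0 0 0 -0.006 -0.005 0 0" --pt "0 0 0 -0.005 -0.006 0 0"

```text
clock: 9.35
tcp_pos: [0.618, 0.0584, 0.064]
eef_rot: [-0.001, 0.974, 0.226, -0.003]
force: [0.2, 1.1, -0.3]
finger_gap: 0.0002
```

```bash
python3 - 2>/dev/null <<'E'
from b import *
s=st(-64);prel()
E
```

```text
t 9.35 tcp [0.618  0.0584 0.064 ] rack mm 79.5 51.6 F [ 0.2  1.1 -0.3] Frack -0.2 1.1
jaw -63.9 tilt z [-5.7e-03  2.0e-04 -1.0e+00]
fix rotvec deg [-0.01 -0.33 -0.1 ]
0.11 dworld [0.0536 0.0171]
0.3 dworld [0.0432 0.0185]
0.5 dworld [0.0323 0.0177]
0.7 dworld [0.0217 0.0148]
0.9 dworld [0.0119 0.0099]
1.1 dworld [0.0033 0.0031]
1.3 dworld [-0.0038 -0.0053]
1.45 dworld [-0.008  -0.0124]
1.57 dworld [-0.0105 -0.0185]
```

Request:
drive_tool --pt "0 -0.3 0 -0.003 -0.005 0 0" --pt "0 0 0 -0.003 -0.005 0 0" --pt "0 0 0 -0.002 -0.005 0 0" --pt "0 0 0 -0.001 -0.004 0 0"

```text
clock: 9.75
tcp_pos: [0.6096, 0.0384, 0.0645]
eef_rot: [-0.001, 0.974, 0.225, 0.002]
force: [5.4, 8.0, -0.4]
finger_gap: 0.0003
```

```bash
python3 - 2>/dev/null <<'E'
from b import *
s=st(-64);prel()
im,d=look('scene','s11.png');cv2.imwrite('pics/s11z.png',cv2.resize(im[190:360,245:435,::-1],None,fx=4,fy=4,interpolation=2))
E
```

```text
t 9.75 tcp [0.6096 0.0384 0.0645] rack mm 78.1 29.9 F [ 5.4  8.  -0.4] Frack 2.5 9.3
jaw -64.02 tilt z [ 0.004   0.0025 -1.    ]
fix rotvec deg [-0.15  0.23  0.02]
0.11 dworld [0.062  0.0372]
0.3 dworld [0.0516 0.0385]
0.5 dworld [0.0407 0.0377]
0.7 dworld [0.0301 0.0348]
0.9 dworld [0.0203 0.0299]
1.1 dworld [0.0117 0.0231]
1.3 dworld [0.0046 0.0147]
1.45 dworld [0.0004 0.0076]
1.57 dworld [-0.0021  0.0015]
```

View pics/s11z.png

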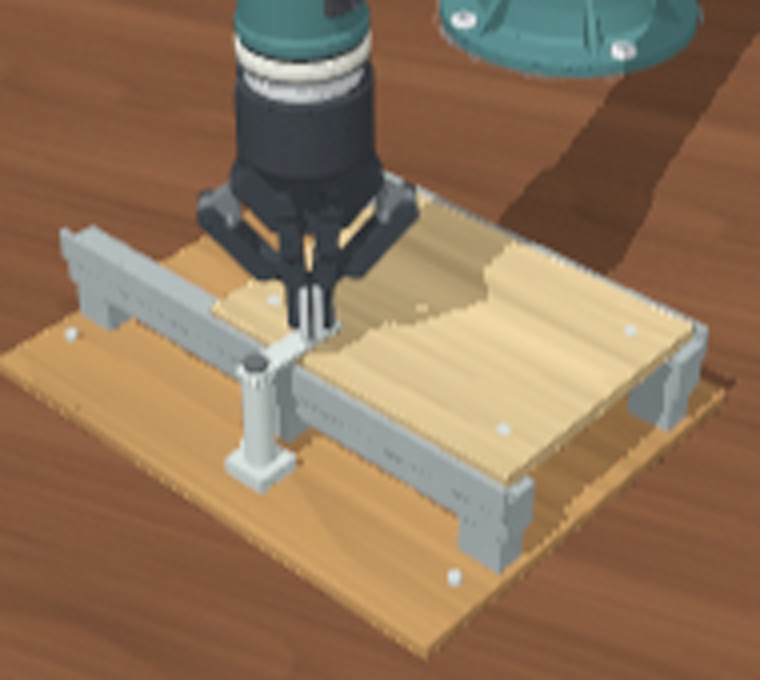

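Request:
drive_tool --pt "0 0 0 -0.001 -0.004 0 0" --pt "0 0 0 -0.001 -0.003 0 0"

```text
clock: 10.0
tcp_pos: [0.6099, 0.0319, 0.0652]
eef_rot: [-0.001, 0.974, 0.225, 0.004]
force: [-0.4, 0.3, 0.7]
finger_gap: -0.0001
```

```bash
python3 - 2>/dev/null <<'E'
from b import *
s=st(-64)
E
```

```text
t 10.0 tcp [0.6099 0.0319 0.0652] rack mm 80.5 23.9 F [-0.4  0.3  0.7] Frack -0.5 0.2
jaw -63.96 tilt z [ 0.008  0.004 -1.   ]
fix rotvec deg [-0.23  0.46 -0.04]
```

Request:
drive_tool --pt "0 0 0 0.004 0.004 0 0" --pt "0 0 0 0 0 0.04 0" --pt "0 0 0 0 0 0.045 0" --pt "0 0 0 0.04 0.04 0.02 0" --pt "0 0 0 0.045 0.045 0 0"

```text
clock: 10.5
tcp_pos: [0.6808, 0.0969, 0.1681]
eef_rot: [0.003, 0.976, 0.217, -0.007]
force: [1.4, -0.1, -0.0]
finger_gap: 0.0003
```

Request:
drive_tool --pt "0 0 0 0.045 0.045 0 0" --pt "0 0 0 0.045 0.045 0 0" --pt "0 0 0 0 0 0 0"

```text
clock: 10.8
tcp_pos: [0.7558, 0.1765, 0.1678]
eef_rot: [0.002, 0.976, 0.219, -0.005]
force: [-0.4, 0.0, -0.3]
finger_gap: -0.0
```

```bash
python3 - 2>/dev/null <<'E'
from b import *
s=st(-64)
im,r=board()
m=(r[:,2]>87)&(r[:,2]<93.5)&(r[:,0]>50)&(r[:,0]<130)&(abs(r[:,1]-25)<40); print('bar',m.sum(),np.polyfit(r[m,0],r[m,1],1))
im,d=look('scene','s12.png');cv2.imwrite('pics/s12z.png',cv2.resize(im[190:360,245:435,::-1],None,fx=4,fy=4,interpolation=2))
print(d.shape)
im,d=look('top','t12.png');cv2.imwrite('pics/t12z.png',cv2.resize(im[150:310,210:400,::-1],None,fx=4,fy=4,interpolation=2))
E
```

```text
t 10.8 tcp [0.7558 0.1765 0.1678] rack mm 171.3 208.2 F [-0.4  0.  -0.3] Frack -0.3 -0.1
jaw -64.73 tilt z [-0.0081 -0.0066 -0.9999]
fix rotvec deg [ 0.38 -0.46  0.73]
-30 330 82.7 left/right 82.7 83.0
10 327 82.8 left/right 82.7 82.9
50 326 82.9 left/right 82.9 83.1
90 318 82.7 left/right 82.8 82.8
lead edge [112.1 115. ]
knob [ 63.4  20.3 116.3] 22
bar 113 [-1.89366280e-02  2.20356713e+01]
(480, 640)
```

View pics/s12z.png

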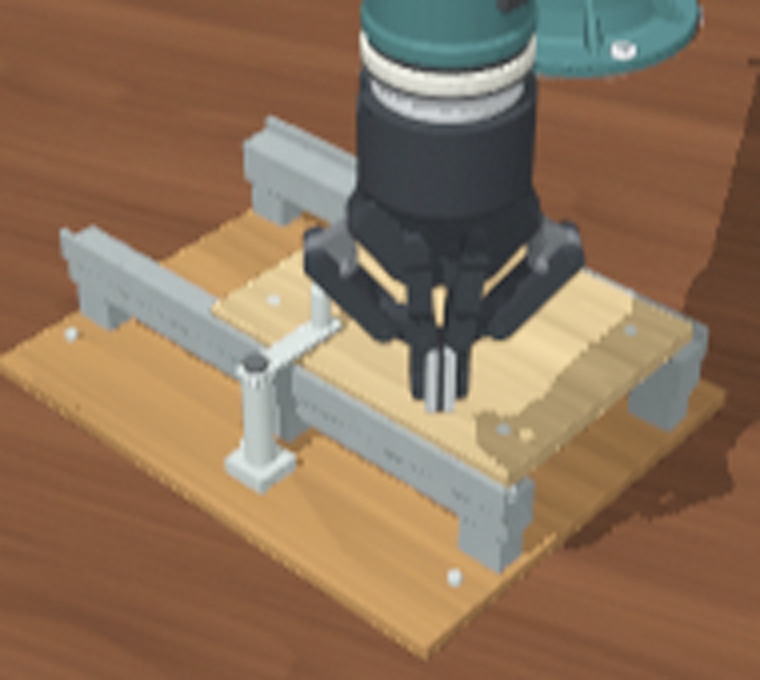

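View pics/t12z.png

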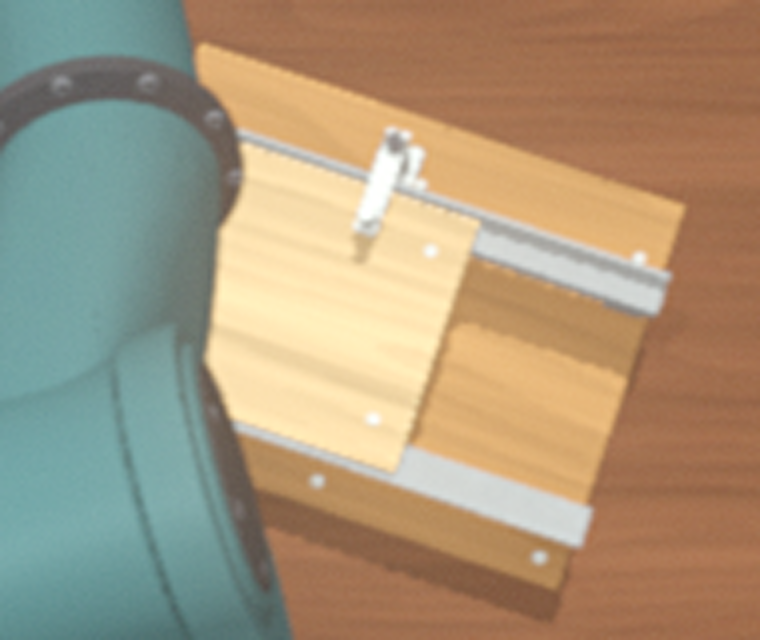

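Request:
drive_tool --pt "0 0 8 -0.025 -0.018 0 0" --pt "0 0 8 -0.025 -0.018 0 0" --pt "0 0 8 -0.025 -0.018 0 0" --pt "0 0 8 -0.025 -0.018 0 0" --pt "0 0 8 -0.025 -0.018 0 0"

```text
clock: 11.45
tcp_pos: [0.6185, 0.0645, 0.1656]
eef_rot: [0.011, 0.839, 0.545, -0.009]
force: [-0.2, -0.4, -0.6]
finger_gap: -0.0002
```

Request:
drive_tool --pt "0 0 5 -0.02 -0.014 0 0" --pt "0 0 0 0 0 0 0"

```text
clock: 11.65
tcp_pos: [0.5891, 0.0398, 0.1651]
eef_rot: [0.012, 0.815, 0.579, -0.015]
force: [0.4, 0.4, -0.4]
finger_gap: -0.0
```

```bash
python3 - 2>/dev/null <<'E'
from b import *
s=st(-19.03);print(w(64,55)-s['tcp_pos'][:2])
E
```

```text
t 11.65 tcp [0.5891 0.0398 0.1651] rack mm 58.3 24.5 F [ 0.4  0.4 -0.4] Frack 0.2 0.5
jaw -19.24 tilt z [-0.0103 -0.0359 -0.9993]
fix rotvec deg [ 2.06 -0.59  0.21]
[0.01535621 0.02691421]
```

Request:
drive_tool --pt "2 -0.6 0.2 0.014 0.025 0 0" --pt "0 0 0 0 0 0 0" --pt "0 0 0 0 0 -0.04 0"

```text
clock: 11.95
tcp_pos: [0.6082, 0.0632, 0.1303]
eef_rot: [0.003, 0.817, 0.577, 0.006]
force: [0.5, 1.1, 1.0]
finger_gap: -0.0004
```

```bash
python3 - 2>/dev/null <<'E'
from b import *
s=st(-19.03);print(w(64,55)-s['tcp_pos'][:2])
E
```

```text
t 11.95 tcp [0.6082 0.0632 0.1303] rack mm 68.7 52.9 F [0.5 1.1 1. ] Frack 0.1 1.3
jaw -19.49 tilt z [ 0.0135  0.001  -0.9999]
fix rotvec deg [-0.06  0.77  0.46]
[-0.00373818  0.00354893]
```

Request:
drive_tool --pt "0 0.7 0.4 -0.004 0.006 -0.03 0" --pt "0 0 0 0 0 -0.03 0" --pt "0 0 0 0 0 0 0"

```text
clock: 12.25
tcp_pos: [0.6037, 0.0701, 0.0652]
eef_rot: [-0.001, 0.814, 0.58, -0.001]
force: [-0.1, -0.5, -0.2]
finger_gap: 0.0001
```

```bash
python3 - 2>/dev/null <<'E'
from b import *
s=st(-19.03);print(w(64,55)-s['tcp_pos'][:2])
E
```

```text
t 12.25 tcp [0.6037 0.0701 0.0652] rack mm 62.2 58.0 F [-0.1 -0.5 -0.2] Frack 0.1 -0.5
jaw -19.07 tilt z [-3.1e-03  1.0e-04 -1.0e+00]
fix rotvec deg [-0.   -0.18  0.04]
[ 0.00077607 -0.00340659]
```

Request:
drive_tool --pt "0 0 0 -0.002 -0.008 -0.001 0" --pt "0 0 0 -0.002 -0.007 0 0" --pt "0 0 0 -0.001 -0.003 0 0" --pt "0 0 0 0 0 0 0"

```text
clock: 12.65
tcp_pos: [0.6019, 0.0511, 0.0677]
eef_rot: [0.001, 0.815, 0.58, 0.001]
force: [0.5, 0.0, 0.3]
finger_gap: -0.0001
```

```bash
python3 - 2>/dev/null <<'E'
from b import *
s=st(-19.03)
E
```

```text
t 12.65 tcp [0.6019 0.0511 0.0677] rack mm 66.7 39.4 F [0.5 0.  0.3] Frack 0.4 0.2
jaw -19.1 tilt z [ 2.8e-03  1.0e-04 -1.0e+00]
fix rotvec deg [-0.01  0.16  0.07]
```

Request:
drive_tool --pt "0 0 0 -0.002 -0.003 -0.002 0" --pt "0 0 0 -0.001 -0.002 0 0"

```text
clock: 12.85
tcp_pos: [0.6028, 0.0509, 0.0687]
eef_rot: [0.001, 0.814, 0.58, 0.007]
force: [1.7, 3.3, -2.3]
finger_gap: -0.0003
```

Request:
drive_tool --pt "0 0 0 -0.001 -0.003 0 0"

```text
clock: 12.95
tcp_pos: [0.603, 0.0509, 0.0692]
eef_rot: [0.0, 0.814, 0.581, 0.01]
force: [3.0, 7.1, -4.9]
finger_gap: -0.0001
```

```bash
python3 - 2>/dev/null <<'E'
from b import *
s=st(-19.03)
E
```

```text
t 12.95 tcp [0.603  0.0509 0.0692] rack mm 67.8 39.6 F [ 3.   7.1 -4.9] Frack 0.5 7.7
jaw -18.97 tilt z [ 0.016   0.0112 -0.9998]
fix rotvec deg [-0.64  0.92 -0.06]
```

Request:
drive_tool --pt "-0.6 0.9 0 -0.002 -0.005 -0.003 0" --pt "0 0 0 -0.002 -0.005 0 0"

```text
clock: 13.15
tcp_pos: [0.6033, 0.0506, 0.0684]
eef_rot: [-0.002, 0.813, 0.583, 0.008]
force: [3.7, 9.3, -6.8]
finger_gap: -0.0
```

```bash
python3 - 2>/dev/null <<'E'
from b import *
s=st(-19.03)
look('wrist','w13.png')
im,d=look('scene','s13.png');cv2.imwrite('pics/s13z.png',cv2.resize(im[190:360,245:435,::-1],None,fx=4,fy=4,interpolation=2))
E
```

```text
t 13.15 tcp [0.6033 0.0506 0.0684] rack mm 68.2 39.4 F [ 3.7  9.3 -6.8] Frack 0.5 10.0
jaw -18.69 tilt z [ 0.0107  0.0126 -0.9999]
fix rotvec deg [-0.72  0.61 -0.34]
```

View pics/s13z.png

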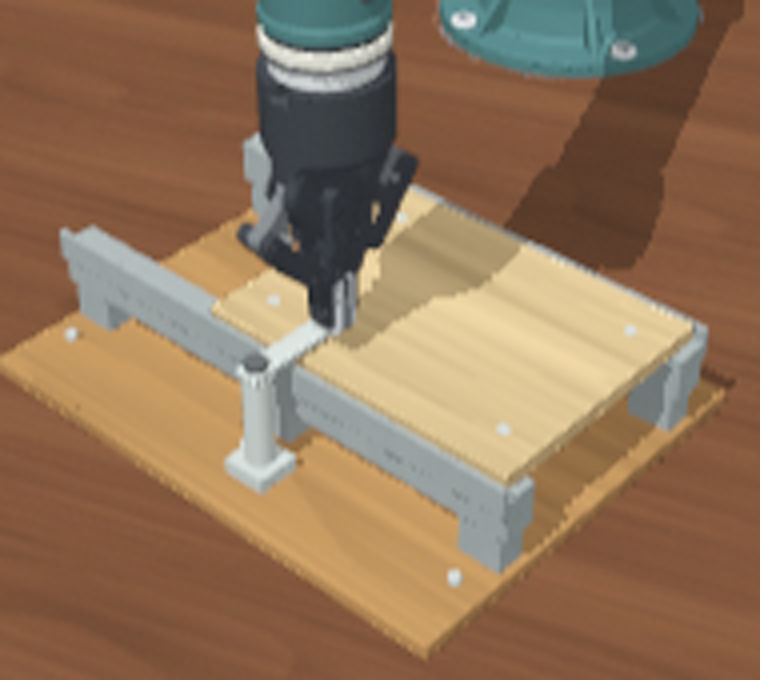

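Ten newtons produces no motion, so the catch is on its stop. I'll back off, raise the tool and leave.

Request:
drive_tool --pt "-0.6 0.6 0 0.004 0.012 0 0" --pt "0 0 0 0.003 0.01 0 0" --pt "0 0 0 0 0 0.04 0" --pt "0 0 0 0 0 0.045 0" --pt "0 0 0 0 0 0.045 0"

```text
clock: 13.75
tcp_pos: [0.6029, 0.0703, 0.1945]
eef_rot: [-0.004, 0.812, 0.583, -0.009]
force: [0.5, -0.1, -1.3]
finger_gap: -0.0
```

Request:
drive_tool --pt "0 0 0 0 -0.045 0.03 0" --pt "0 0 0 0 -0.045 0.03 0" --pt "0 0 0 0 -0.045 0 0" --pt "0 0 0 0 -0.045 0 0" --pt "0 0 0 0 -0.045 0 0"

```text
clock: 14.25
tcp_pos: [0.6051, -0.1487, 0.264]
eef_rot: [0.0, 0.807, 0.59, -0.002]
force: [0.5, 0.4, -0.5]
finger_gap: 0.0001
```

Request:
drive_tool --pt "0 0 0 0 -0.045 0 0" --pt "0 0 0 0 -0.045 0 0" --pt "0 0 0 0 -0.03 0 0" --pt "0 0 0 0 0 0 0" --pt "0 0 0 0 0 0 0"

```text
clock: 14.75
tcp_pos: [0.5963, -0.2888, 0.2639]
eef_rot: [0.002, 0.813, 0.582, -0.008]
force: [0.2, 0.1, 0.3]
finger_gap: 0.0001
```

```bash
python3 - 2>/dev/null <<'E'
from b import *
s=st(-19.03)
im,r=board()
m=(r[:,2]>87)&(r[:,2]<93.5)&(r[:,0]>50)&(r[:,0]<130)&(abs(r[:,1]-25)<40); print('bar',m.sum(),np.polyfit(r[m,0],r[m,1],1))
for t in ('jar','tin','cup','catch_knob','catch_pivot'):
    x=spotter.spot_point('top',t)
    if x: print(t,x[0]['xy'],rk(atz('top',x[0]['xy'],.117 if 'knob' in t else .086 if 'piv' in t else 0)[None]).round(1),round(x[0]['conf'],2))
cv2.imwrite('pics/t14.png',im[:,:,::-1])
look('scene','s14.png')
E
```

```text
t 14.75 tcp [ 0.5963 -0.2888  0.2639] rack mm 172.3 -283.7 F [0.2 0.1 0.3] Frack 0.2 0.2
jaw -18.76 tilt z [-0.01   -0.0121 -0.9999]
fix rotvec deg [ 0.69 -0.58 -0.27]
-30 328 82.8 left/right 82.8 82.8
10 328 82.8 left/right 82.7 82.9
50 325 82.8 left/right 83.0 82.8
90 325 82.8 left/right 82.7 82.7
130 318 83.1 left/right 82.7 83.1
170 240 82.6 left/right 82.6 82.6
lead edge [173.1 174.6]
knob [ 63.1  19.6 117.8] 21
bar 110 [6.48951524e-03 1.97983050e+01]
jar [460.6, 189.3] [[ 268.4 -392.4    0. ]] 0.48
tin [175.4, 224.7] [[-97.2 355.1   0. ]] 0.82
catch_knob [299.5, 203.7] [[ 59.1  25.  117. ]] 0.49
catch_pivot [308.8, 183.3] [[125.1  22.5  86. ]] 0.62
```

View pics/t14.png

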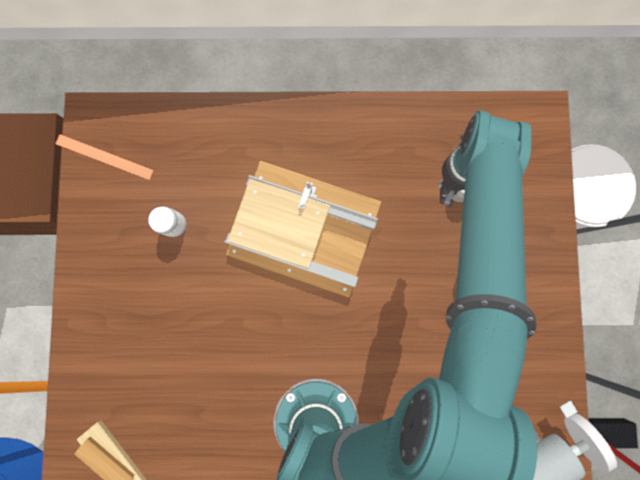

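View pics/s14.png

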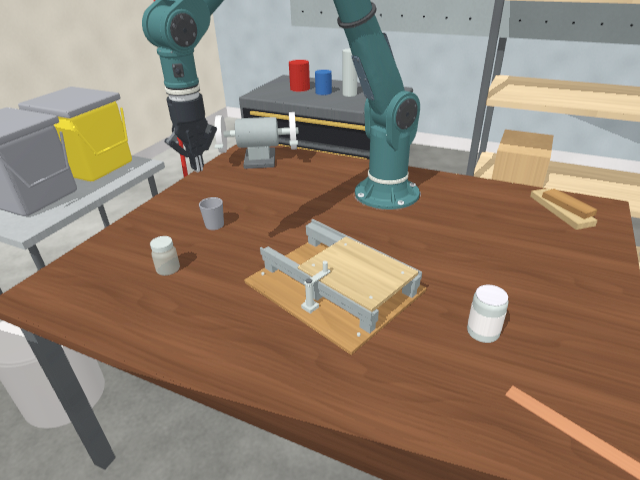

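```bash
python3 -c "
from cell import job; print(job.finish_job())"
```

```text
the job is handed in; nothing more can be done
None
```

The board is home and flat, the catch is closed over it, and I handed the job in at about 15 s on the robot's clock. The verdict isn't reported.

**Board:** I slid it about 90 mm with the shut fingertips against its trailing end face, and both battens dropped into the notches. In the last check the board top read 82–83 mm at all six places along it, left and right sides alike (82 mm expected).

**Catch:** I swept the peg round with the fingertips. The fingers slipped off it near the end, with the bar reading about 0.02 rad from square to the rails. I then pushed the peg again squarely. About 10 N along the rails gave no further movement, so I take it to be on its stop. The bar now reads within 0.01 rad of square to the rails, within what I can measure. The depth readings put the peg at rack (63, 20) mm, against (65, 20) expected. The spotter network gave (59, 25) mm at low confidence, so the two disagree slightly.

**Jar, tin and cup:** The last pictures show all three standing where they were. The arm ended well clear of everything, with about 0 N on the tool.

**Problem on the way:** The real fingertips ended about 37 mm above the reported TCP. My first pass therefore went over the board without touching it. The pictures showed this, so I backed off, lowered the tool by that much and pushed again.

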